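# Fetch the kitchen timer from its track and set it to three minutes

## Robot

A 7-joint arm with a two-finger parallel gripper is mounted at the origin on a cart in front of the work surface, level with it; the furniture and walls round the work are solid. World frame = base frame: x ahead of the robot, y to its left, z up, the work surface at z = 0. Lengths are in m, angles in rad, forces in N, time in s.
With the tool pointing down it reaches from about 0.4 to 0.875 m from the base axis. Payload 6.5 kg.
Tool frame: the origin (TCP) lies where the fingers leave the gripper's body, on its centre line; the fingertips stand 64 mm ahead of it and the grasp point (between the pads) lies 45 mm ahead of it; z points along the fingers, x is the direction in which the jaws open and shut, and the axes are right-handed (so a half turn about z gives the same grasp; the last joint's range is limited). The gripper opens to 88 mm and grips with 3 to 60 N. Pads are 18 mm wide; open, the fingers measure 123 mm over their backs; the gripper's body (75 mm by 187 mm) begins 45 mm behind the grasp point.
Start: joints at [1.224, 0.536, -0.004, 1.538, 0.003, 1.067, -0.071], TCP at [0.18, -0.625, 0.303] pointing down, gripper open.
Joint ranges: [-2.7, 2.7], [-0.37, 2.16], [-1.27, 1.26], [0.24, 2.4], [-1.31, 4.45], [0.19, 1.91], [-2.76, 2.76]. Speed limits (rad/s): [2.39, 2.39, 3.14, 3.14, 3.14, 3.14, 3.14].

## Interface

Orientations are given as a unit quaternion [w, x, y, z].
In Python, from bench import bot, imaging gives the robot as it stands.
- The arm moves only by the tool servo_tool, never from a script. Its argument "steps" is text: rows parted by semicolons, each of 5 numbers parted by spaces: the finger opening in mm, from 0 to 88.1, then the shift along the tool's x, y, z in mm, then the turn about the tool's z in rad. In form: grip dx dy dz spin; .... A call has 1 to 20 rows; each row shifts and turns the commanded pose from where the row before left it, along the tool's axes as they then stand; what a row does not reach is not made up. A row lasts 1/12 s, in which the tool goes at most 41.7 mm and 7.16 degrees, less where a joint would pass 70% of its speed; a pose out of reach is approached as far as the arm can. A call is refused whole if a number of a shift passes 41.7 or a number of a turn 0.125, either way. A call with a gripper value outside its range is refused whole. The fingers move at their own pace and stop on an object; "newtons" is the grip in N (left out, the last holds). Time passes only in rows, so rows that do not move let the fingers close. It gives the time, the measured TCP pose, the force and the opening at its end, in the units of the state.
- bot.observe(): the state, without advancing time (a new reading comes with each control period).
- imaging.read_camera(name): name is "scene" or "top" or "wrist"; returns a dict with "frame" (480x640x3 uint8, blue, green, red), "fx", "fy", "cx", "cy" (pixels), "dist_coeffs" ([k1, k2, p1, p2, k3] as OpenCV has them; the pictures are not rectified), "rvec" (rotation vector, rad) and "tvec" (3), from world to camera coordinates, as OpenCV has them. Camera axes: x right, y down, z forward; pixel columns grow to the right and rows downward; lengths in m; the calibration is good to about 2 mm. A picture is of the moment at which its call begins. There is no depth.
- bot.job_done(): hands the job in, once; it reports no verdict.
The state is a dict: "t": time; "joint_positions": joint angles; "dq": joint speeds; "tau": joint torques, N m; "ee_pos": TCP position; "ee_rot": TCP orientation; "ft_force": force on the tool from outside, world axes, zero at the start; "ft_torque": the same for the moment, N m; "finger_gap": finger opening in m.
Only numpy, scipy, OpenCV 4.12 (cv2) and the standard library are available. Lean on these libraries where they do the work, as an engineer would, in place of code of your own. Each camera call takes 0.05 s, during which the arm holds its last target.

## Task

Slide the white kitchen timer along its track to the open end, lift it off there and set it down fully seated in the wooden dock, letting go of it. Then turn its dial clockwise past the red six-minute mark and back down to the green three-minute mark, and leave it there. Do not knock over or push aside the jars, cups and other things standing round it.

Things in the scene. Friction and masses are not known exactly. Their poses are not given: they have to be found in the camera images.
- timer: white six-minute kitchen timer (about 0.35 kg) on a black T foot; origin: centre of the foot's underside. Heights: foot plate 44x44 mm to 7, stem 16x16 to 16, case to 46, dial disc (41 mm across) to 51.5. At the start the foot is captive in the track, upright, timer x along track x to within a few degrees. Fits the dock in any of four quarter turns
- timer_case (a point): centre of the timer's white square case, 31 mm above its origin: 58x58 mm, 30 mm high (16 to 46 mm above the origin), sides parallel to the timer's x and y. Grip it by two opposite sides to slide and carry it; the dial stays inside the case's outline
- timer_dial (a joint): dial angle: 0 = run down, grows CLOCKWISE seen from above, stop at 2.8; 0.4 rad a minute. Ticks: 0 min black 0, 3 min green 1.2, 6 min red top mark 2.4. The bar's white-striped end (pointer) stands at angle pi + 1.2 - value from timer x, counter-clockwise from above (at 3 min: along timer -x). Even friction, about 0.03 N m; stays where it is left
- timer_grip (a point): point on the dial's axis 60 mm above the timer's origin, at mid height of the black bar grip on the dial: bar 40 mm long, 10 mm wide, from 51.5 to 68 mm above the origin. Axes are the timer's; it does not turn with the dial
- track: aluminium T-track fixed to the table, 230 mm long along its x, 58 wide, 18 high; origin: centre of its underside. Channel floor at z 4 mm, 48 wide inside. Lips (top z 18, slot 22 wide) hold the foot down from x -50 to +110 mm. Closed end wall at +x. From x -110 to -50 the lips are cut away (red marks): the open end, with a low stop (z 10.5) at x -110
- track_landing (a point): centre of the open end on the channel floor (track x -80, z 4 mm), axes as the track's. The foot comes out upward only when the timer's origin is at track x -73 to -88 mm; at -88 the foot meets the low stop. Toward the closed end the origin can go to +88
- dock: wooden dock fixed to the table, 92x92 mm, 12 mm high, with a square well 52x52 mm, 8 mm deep, in its middle; origin at the centre of its underside
- dock_well (a point): centre of the well's floor, 4 mm above the table; axes parallel to the well's sides. The timer's origin comes here when it is seated
- carton_top (a point): middle (to about 20 mm) of the top of the big fixed cardboard box at the right, 221 mm high, about 280 mm along x and 370 mm along y, turned a few degrees: it stands between the arm's start and the work, so swing in front of it (nearer the robot) or above it. In front of it lies a fixed basket, 83 mm high; the boxes and roll along the back edge (up to 228 mm high) are fixed too
- cocoa_jar: spice jar with dark brown lid, 44 mm across, 105 mm tall, upright, beside the track; bystander, origin at the centre of its underside
- syrup_dropper: small dark dropper bottle, 34 mm across, 102 mm tall, upright, beside the track on the other side; bystander, origin at the centre of its underside
- shot_glass_1: shot glass, 65 mm across, 71 mm tall, close behind the dock; bystander, origin at the centre of its underside
- cup_7: white espresso cup with handle, 75x92 mm, 47 mm tall, close in front of the dock (outline includes the handle); bystander, origin at the centre of its underside
- mug_drain: dotted mug with handle, 78x114 mm, 93 mm tall; bystander, origin at the centre of its underside
- tamper: coffee tamper standing upright, 58 mm across, 102 mm tall; bystander, origin at the centre of its underside
- cinnamon_jar: spice jar with green lid, 46 mm across, 106 mm tall, farther back; bystander, origin at the centre of its underside
Mind the look-alikes: they are no part of the job. Several things have the shape of the dock; the one meant has the colours described above.

How it is judged:
On the way, in this order (a step that is already met when the one before it is completed fails the run):
1. the timer has been slid to the open end of the track, its foot still in the channel (x of timer in the frame of track below -0.068 m and horizontal distance between timer and track_landing below 0.02 m and z of timer in the frame of track below 0.015 m), for 0.05 s.
2. the timer stands fully seated in the dock, let go, its dial not yet wound up to the top mark (horizontal distance between timer and dock_well below 0.007 m and z of timer in the frame of dock_well between -0.003 and 0.003 m and angle between timer's own z axis and vertical below 0.06 rad and contact force between the fingers and timer below 0.05 N and value of joint timer_dial below 2.4 rad), for 0.2 s.
3. the dial is turned past the red six-minute mark with the timer in the dock (horizontal distance between timer and dock_well below 0.007 m and z of timer in the frame of dock_well between -0.003 and 0.003 m and angle between timer's own z axis and vertical below 0.06 rad and value of joint timer_dial above 2.41 rad), for 0.05 s.
At the end, for the whole second after the job is handed in: The timer stands upright (within 0.06 rad) and still, fully seated in the dock (origin within 7 mm sideways and 3 mm in height of the well's floor centre), and its dial rests at three minutes: 1.2 rad, within 0.13 rad (about 20 seconds on the scale) (horizontal distance between timer and dock_well below 0.007 m and z of timer in the frame of dock_well between -0.003 and 0.003 m and angle between timer's own z axis and vertical below 0.06 rad and value of joint timer_dial between 1.07 and 1.33 rad and linear speed of timer below 0.02 m/s and velocity of joint timer_dial between -0.05 and 0.05 rad/s); the robot touches nothing.
It fails at once if a bystander (jar, dropper bottle, glass, cup, mug, tamper) is pushed more than 30 mm from its place (distance of any of cocoa_jar, syrup_dropper, shot_glass_1, cup_7, mug_drain, tamper, cinnamon_jar from where it was at the start of the episode above 0.03 m).
It fails at once if a bystander is tipped more than 0.3 rad (angle between any of cocoa_jar, syrup_dropper, shot_glass_1, cup_7, mug_drain, tamper, cinnamon_jar's own z axis and vertical above 0.3 rad).
It fails at once if the dial is past the top mark while the timer is not in the dock (value of joint timer_dial above 2.4 rad and not (horizontal distance between timer and dock_well below 0.007 m and z of timer in the frame of dock_well below 0.003 m)).
It also fails if it takes over 64 s, if anything falls off the work surface, if the arm or the gripper's body presses on something with over 40 N, if the wrist force passes 120 N, or if a joint passes its speed limit or range.

## Working session

There is one attempt and no reset: what is moved stays moved. The work goes in short steps, Python scripts to look and compute and a tool call to move; the robot and the scene stay as the last step left them, time stands still between calls to the robot, and variables do not carry over. Pictures are saved under pics/ and viewed, and the job is handed in when it is done.

Besides the shell and the picture viewer there is one more tool, called in YAML: its name, and indented under it one key for each argument. servo_tool: Moves the arm, as the interface text tells. Its arguments: {"type":"object","properties":{"steps":{"type":"string"},"newtons":{"type":"number"}},"required":["steps"]}

```bash
mkdir -p pics; ls; cat > h.py <<'E'
import numpy as np, cv2, pickle
from bench import bot, imaging
def snap(name,tag):
    c=imaging.read_camera(name); cv2.imwrite(f'pics/{tag}.png',c['frame']); pickle.dump(c,open(f'pics/{tag}.pkl','wb')); return c
def load(tag): return pickle.load(open(f'pics/{tag}.pkl','rb'))
def plane(c,uv,z):
    K=np.array([[c['fx'],0,c['cx']],[0,c['fy'],c['cy']],[0,0,1.]]);R=cv2.Rodrigues(np.array(c['rvec'],float))[0];t=np.array(c['tvec'],float).ravel()
    p=cv2.undistortPoints(np.array(uv,float).reshape(-1,1,2),K,np.array(c['dist_coeffs'],float)).reshape(-1,2)
    d=np.c_[p,np.ones(len(p))]@R; o=-R.T@t
    return o+d*((z-o[2])/d[:,2])[:,None]
def proj(c,P):
    K=np.array([[c['fx'],0,c['cx']],[0,c['fy'],c['cy']],[0,0,1.]])
    return cv2.projectPoints(np.array(P,float).reshape(-1,1,3),np.array(c['rvec'],float),np.array(c['tvec'],float),K,np.array(c['dist_coeffs'],float))[0].reshape(-1,2)
E
python3 - <<'E'
from h import *
for n in ['scene','top','wrist']:
    c=snap(n,n+'0'); R=cv2.Rodrigues(np.array(c['rvec'],float))[0]; print(n,-R.T@np.array(c['tvec']).ravel())
print(bot.observe())
E
```

```text
pics
scene [-0.01353412 -0.97504261  1.41663841]
top [0.43002072 0.0053822  1.6838774 ]
wrist [ 0.25364202 -0.60159741  0.38341962]
{'t': 0.15, 'joint_positions': array([ 1.22378742,  0.5370181 , -0.00443528,  1.53858905,  0.00263219,
        1.06732104, -0.07118169]), 'dq': array([ 0.00068008, -0.00153233, -0.00112611, -0.00162389, -0.00219624,
       -0.00152311,  0.00093132]), 'tau': array([ 6.76382424e-04, -5.71327043e+01,  9.91646647e-01, -2.51825774e+01,
       -5.61265892e-02,  1.52451295e-02,  1.07680396e-04]), 'ee_pos': array([ 0.18002439, -0.62418618,  0.30204579]), 'ee_rot': array([-3.46246503e-04,  7.99134116e-01, -6.01152412e-01, -5.67894000e-04]), 'ft_force': array([1.11071178, 0.27335763, 0.5098256 ]), 'ft_torque': array([ 0.01239272, -0.05588394,  0.00356852]), 'finger_gap': 0.08799506904143628}
```

View pics/top0.png

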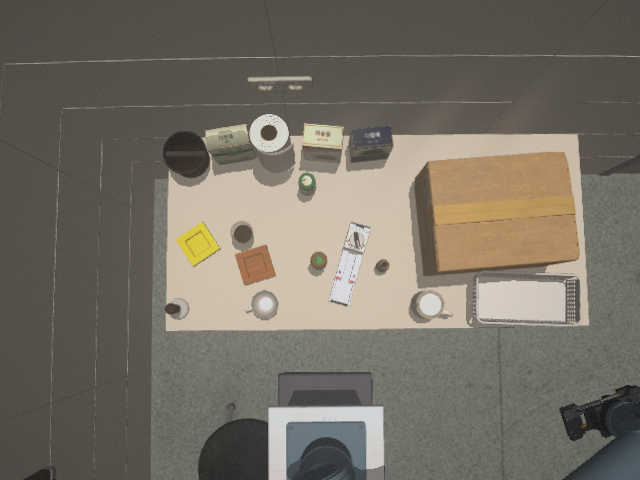

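View pics/scene0.png

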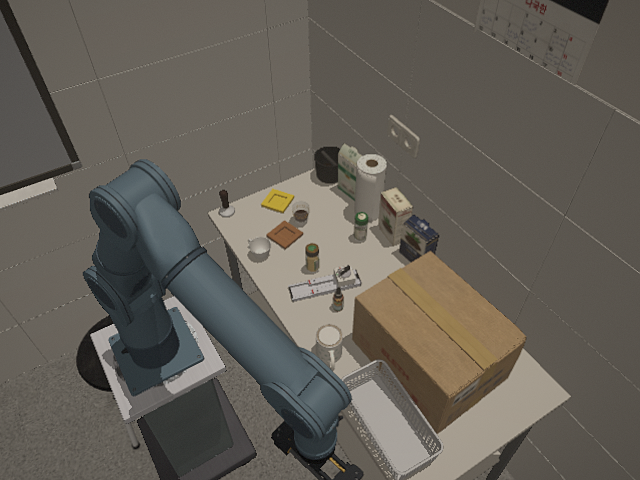

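The top view shows the track at about (350,262) with the timer near its upper end (355,238). The brown dock is at (255,265), with a yellow look-alike at (198,243).

```bash
python3 - <<'E'
from h import *
c=load('top0');f=c['frame']
cv2.imwrite('pics/cropA.png',cv2.resize(f[210:315,300:400],None,fx=5.7,fy=5.7,interpolation=cv2.INTER_CUBIC))
cv2.imwrite('pics/cropB.png',cv2.resize(f[215:325,220:300],None,fx=5,fy=5,interpolation=cv2.INTER_CUBIC))
c=load('scene0');f=c['frame']
cv2.imwrite('pics/cropC.png',cv2.resize(f[190:320,230:380],None,fx=5,fy=4.6,interpolation=cv2.INTER_CUBIC))
E
```

```text
(no output)
```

View pics/cropA.png

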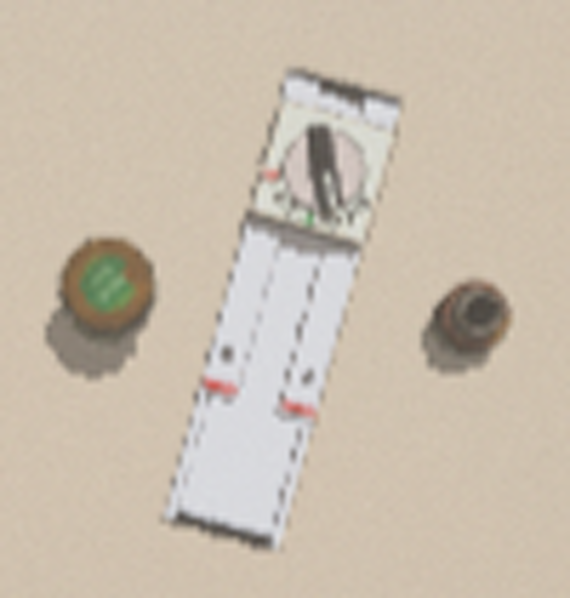

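View pics/cropB.png

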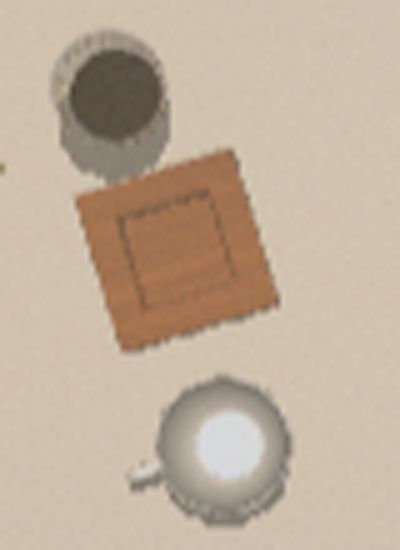

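View pics/cropC.png

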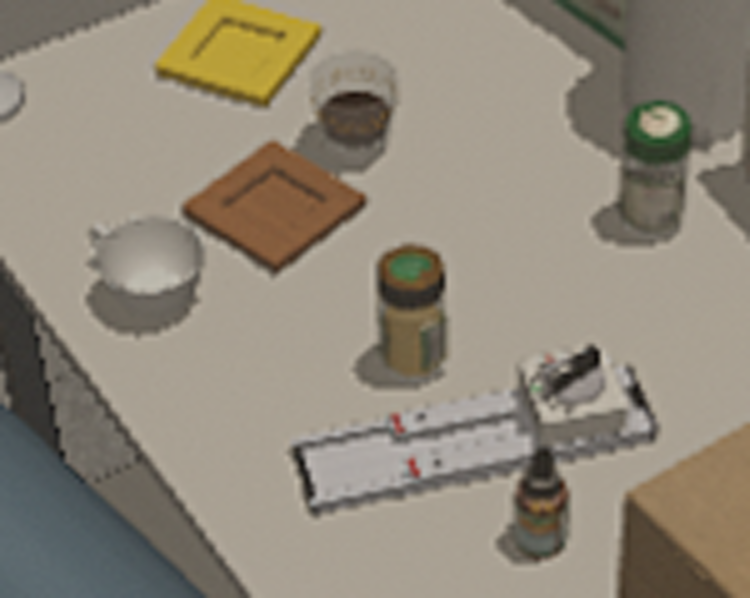

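```bash
python3 - <<'E'
from h import *
c=load('top0')
f=c['frame']; hsv=cv2.cvtColor(f,cv2.COLOR_BGR2HSV)
m=cv2.inRange(hsv,(5,110,80),(16,255,220)); m[:,:225]=0;m[:,285:]=0;m[:240]=0;m[290:]=0
cn=max(cv2.findContours(m,0,cv2.CHAIN_APPROX_NONE)[0],key=cv2.contourArea)
M=cv2.moments(m,True);print('dock mask',cv2.contourArea(cn),M['m10']/M['m00'],M['m01']/M['m00'])
r=cv2.minAreaRect(plane(c,cn.reshape(-1,2),.012)[:,:2].astype(np.float32)*1000);print('dock rect',r)
def A(p): return (np.array(p)+.5)/5.7-.5+[300,210]
def B(p): return (np.array(p)+.5)/5-.5+[220,215]
P=plane(c,A([(288,70),(400,100),(277,548),(165,520)]),.018)*1000
print('track',P[:,:2].round(1),P.mean(0), [np.linalg.norm(P[i]-P[(i+1)%4]) for i in range(4)])
a=P[:2].mean(0)-P[2:].mean(0);print('yaw',np.degrees(np.arctan2(a[1],a[0])))
P=plane(c,B([(78,198),(233,150),(278,302),(125,350)]),.012)*1000
print('dock',P[:,:2].round(1),P.mean(0));a=P[0]-P[3];print('yaw',np.degrees(np.arctan2(a[1],a[0])));a=P[0]-P[1];print('yaw',np.degrees(np.arctan2(a[1],a[0])))
print('dial',plane(c,A([(325,170)]),.0555)*1000)
P=plane(c,A([(318,127),(330,215)]),.072)*1000;print('bar',P);d=P[1]-P[0];print(np.degrees(np.arctan2(d[1],d[0])))
print('case low corners',plane(c,A([(247,215),(358,245)]),.05)*1000)
print('cocoa',plane(c,A([(108,285)]),.105)*1000,'drop',plane(c,A([(485,310)]),.102)*1000)
print('shot',plane(c,B([(108,87)]),.071)*1000,'cup',plane(c,B([(225,442)]),.047)*1000)
for n,uv,z in [('cinn',(307,181),.106),('tamper',(177,309),.05),('mug',(429,305),.093)]: print(n,plane(c,[uv],z)*1000)
P=plane(c,[(429,162),(567,153),(579,260),(436,271)],.221)*1000;print('carton',P)
P=plane(c,[(474,273),(579,272),(580,325),(470,325)],.083)*1000;print('basket',P)
for n,uv in [('roll',(269,131)),('b1',(322,127)),('b2',(371,130))]: print(n,plane(c,[uv],.2)*1000)
E
```

```text
dock mask 968.5 254.76372549019607 264.7421568627451
dock rect ((544.2931518554688, 194.22183227539062), (90.00916290283203, 90.42243957519531), 16.836181640625)
track [[ 661.3  -75. ]
 [ 645.7 -130. ]
 [ 426.9  -65.8]
 [ 441.1  -11.5]] [543.74552808 -70.55936702  18.        ] [np.float64(57.125675353217574), np.float64(228.09188479821896), np.float64(56.104292323120355), np.float64(229.23644434660565)]
yaw -16.22416234441224
dock [[574.3 249.3]
 [600.5 161.9]
 [514.6 136.8]
 [488.7 222.6]] [544.52724815 192.64516824  12.        ]
yaw 17.301660003926347
yaw 106.6355507662071
dial [[607.38050293 -90.16768558  55.5       ]]
bar [[626.23373405 -86.24094698  72.        ]
 [584.04756467 -91.1844039   72.        ]]
-173.31645047558257
case low corners [[ 586.62625965  -52.5275632    50.        ]
 [ 571.4892185  -105.71280107   50.        ]]
cocoa [[549.4584041  14.4809941 105.       ]] drop [[ 535.94258457 -160.68137293  102.        ]]
shot [[629.74504613 224.54254815  71.        ]] cup [[436.76417189 163.30523061  47.        ]]
cinn [[761.36211879  43.10444595 106.        ]]
tamper [[422.43430705 403.24276839  50.        ]]
mug [[ 426.16060635 -276.85182552   93.        ]]
carton [[ 782.1501342  -265.52077     221.        ]
 [ 802.96177619 -618.14652706  221.        ]
 [ 531.38515478 -631.99280536  221.        ]
 [ 509.14386771 -273.80608213  221.        ]]
basket [[ 509.86676398 -402.55426577   83.        ]
 [ 508.39893241 -690.26504937   83.        ]
 [ 366.03173865 -685.44784006   83.        ]
 [ 371.49999875 -386.80712943   83.        ]]
roll [[873.29680553 136.97087458 200.        ]]
b1 [[881.88533423   1.26369738 200.        ]]
b2 [[ 872.44082321 -123.86032735  200.        ]]
```

The track is yawed −16.2°, the timer sits at track x≈+66, and the dock is yawed about +17°. I'll grip the timer with the jaws along the track, so the gripper body passes between the jar and the dropper. At the dock I'll turn it so the jaws lie along dock y, clear of the glass and cup. First I rotate, then swing across at the current height, with the fingertips above the carton.

servo_tool:
  steps: "88 0 0 0 -0.125;88 0 0 0 -0.125;88 0 0 0 -0.125;88 0 0 0 -0.125;88 0 0 0 -0.125;88 0 0 0 -0.125;88 0 0 0 -0.125;88 0 0 0 -0.125;88 0 0 0 0"
  newtons: 20

```text
t: 0.9
ee_pos: [0.1798, -0.6244, 0.3023]
ee_rot: [-0.0, 0.99, -0.142, -0.0]
ft_force: [-0.2, -0.3, -0.3]
finger_gap: 0.0876
```

servo_tool:
  steps: "88 6 -15 0 0;88 13 -31 -1 0;88 13 -32 -1 0;88 13 -32 -1 0;88 13 -32 -1 0;88 13 -32 0 0;88 13 -32 0 0;88 13 -32 0 0;88 13 -32 0 0;88 13 -32 0 0;88 13 -32 0 0;88 13 -32 0 0;88 13 -32 0 0;88 13 -32 0 0;88 13 -32 0 0;88 13 -32 0 0;88 13 -32 0 0;88 13 -32 0 0;88 13 -32 0 0;88 13 -25 0 0"

```text
t: 2.57
ee_pos: [0.5994, -0.1046, 0.3066]
ee_rot: [-0.001, 0.989, -0.146, -0.0]
ft_force: [0.5, -0.2, 0.5]
finger_gap: 0.0877
```

```bash
cat >> h.py <<'E'
from scipy.spatial.transform import Rotation as Ro
def st():
    s=bot.observe(); q=s['ee_rot']; R=Ro.from_quat([q[1],q[2],q[3],q[0]]).as_matrix()
    print('t',s['t'],'pos',(s['ee_pos']*1000).round(1),'jawyaw',np.degrees(np.arctan2(R[1,0],R[0,0])).round(2),'tilt',R[:,2].round(4),'F',s['ft_force'].round(2),'T',s['ft_torque'].round(3),'gap',round(s['finger_gap']*1000,2),'q',s['joint_positions'].round(2))
    return s,R
def delta(target,yaw):
    s,R=st(); d=R.T@(np.array(target)-s['ee_pos']*1000); dy=(yaw-np.degrees(np.arctan2(R[1,0],R[0,0]))+90)%180-90
    print('tool shift',d.round(1),'spin',(-np.radians(dy)).round(3))
E
python3 - <<'E'
from h import *
delta([607.4,-90.2,303],-16.2)
snap('wrist','w1');snap('top','t1')
E
```

```text
t 2.5667 pos [ 599.4 -104.6  306.6] jawyaw -16.75 tilt [ 0.     0.001 -1.   ] F [ 0.53 -0.22  0.46] T [-0.058  0.003  0.022] gap 87.69 q [ 0.41  0.5  -0.43  1.63  0.23  1.06 -0.38]
tool shift [  3.5 -16.    3.7] spin -0.01
```

View pics/w1.png

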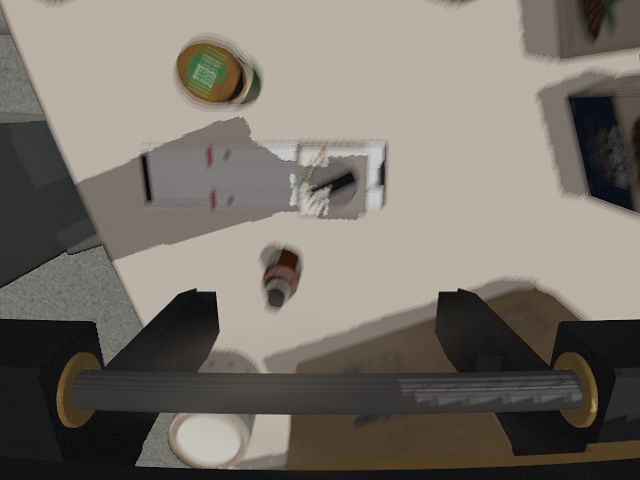

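The arm was still moving, so the picture is blurred. The timer is at about (335,182) and the track runs along the picture rows. I'll finish the move, let it settle and look again.

servo_tool:
  steps: "88 3 -8 0 0;88 0 0 0 0;88 0 0 0 0;88 0 0 0 0"

```text
t: 3.0
ee_pos: [0.603, -0.102, 0.3066]
ee_rot: [0.0, 0.989, -0.146, -0.0]
ft_force: [1.0, 0.1, 0.5]
finger_gap: 0.0873
```

```bash
python3 - <<'E'
from h import *
delta([607.4,-90.2,303],-16.2)
c=snap('wrist','w2')
cv2.imwrite('pics/w2c.png',cv2.resize(c['frame'][100:250,100:420],None,fx=2.5,fy=2.5,interpolation=cv2.INTER_CUBIC))
E
```

```text
t 3.0 pos [ 603.  -102.   306.6] jawyaw -16.76 tilt [-6.e-04 -7.e-04 -1.e+00] F [1.01 0.14 0.53] T [-0.056 -0.079  0.013] gap 87.33 q [ 0.4   0.5  -0.43  1.62  0.23  1.07 -0.38]
tool shift [  0.8 -12.6   3.6] spin -0.01
```

View pics/w2c.png

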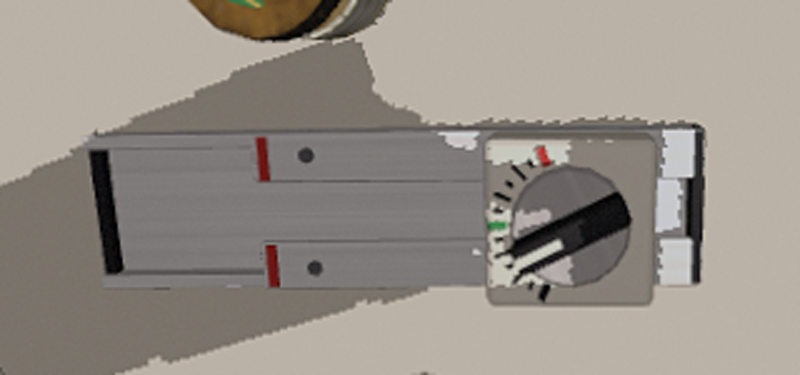

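Clear view: case corners at crop (486,138), (655,138), (652,305) and (488,305). The pointer stripe is near the 2-minute tick, and the open end is at the left.

```bash
python3 - <<'E'
from h import *
c=load('w2')
A=lambda p:(np.array(p)+.5)/2.5-.5+[100,100]
P=plane(c,A([(486,138),(655,138),(652,305),(488,305)]),.050)*1000
print(P.round(1),P.mean(0).round(1));d=P[1]+P[2]-P[0]-P[3];print(np.degrees(np.arctan2(d[1],d[0])))
print('dial',plane(c,A([(571,227)]),.0555)*1000)
B=plane(c,A([(512,258),(622,208)]),.072)*1000;d=B[0]-B[1];print('ptr',np.degrees(np.arctan2(d[1],d[0])))
T=plane(c,A([(92,138),(704,127),(700,283),(105,287)]),.018)*1000
print(T.round(1),T.mean(0).round(1));d=T[1]+T[2]-T[0]-T[3];print(np.degrees(np.arctan2(d[1],d[0])))
E
```

```text
[[ 589.1  -52.3   50. ]
 [ 642.4  -68.3   50. ]
 [ 626.3 -122.9   50. ]
 [ 572.2 -106.6   50. ]] [607.5 -87.5  50. ]
-16.739076558549208
dial [[607.65224941 -87.78981566  55.5       ]]
ptr -171.9814139057212
[[ 447.6  -11.8   18. ]
 [ 661.9  -73.5   18. ]
 [ 645.9 -128.9   18. ]
 [ 429.2  -65.    18. ]] [546.2 -69.8  18. ]
-16.238297101874164
```

servo_tool:
  steps: "88 0 -8 20 0;88 0 -6 30 0;88 0 0 30 0;88 0 0 30 0;88 0 0 30 0;88 0 0 30 0;88 0 0 15 0;88 0 0 0 0;88 0 0 0 0"

```text
t: 3.8
ee_pos: [0.6071, -0.088, 0.1215]
ee_rot: [0.0, 0.989, -0.145, -0.001]
ft_force: [0.5, 0.3, 0.5]
finger_gap: 0.088
```

```bash
python3 - <<'E'
from h import *
delta([607.5,-88,85],-16.5)
c=snap('wrist','w3')
E
```

```text
t 3.8 pos [607.1 -88.  121.5] jawyaw -16.68 tilt [-1.3e-03 -1.0e-04 -1.0e+00] F [0.49 0.31 0.5 ] T [-0.08  -0.046  0.049] gap 87.99 q [ 0.32  0.74 -0.35  1.73  0.35  0.74 -0.5 ]
tool shift [ 0.4 -0.1 36.5] spin -0.003
```

View pics/w3.png

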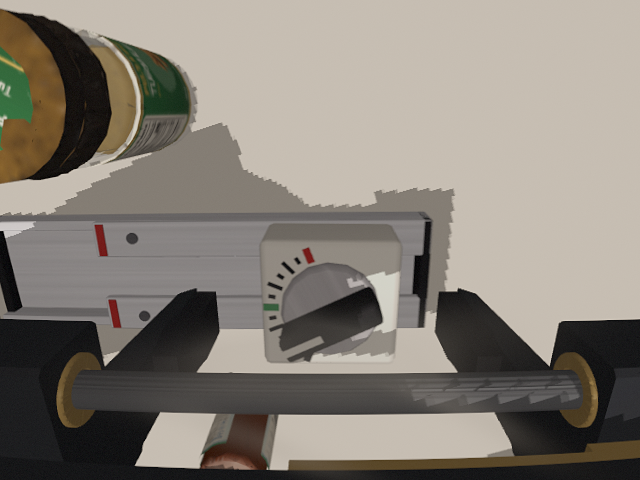

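The case is centred between the fingers (about column 330). I'll go down and grip.

servo_tool:
  steps: "88 0 0 18 0;88 0 0 18 0;88 0 0 0 0;80 0 0 0 0;70 0 0 0 0;60 0 0 0 0;54 0 0 0 0;54 0 0 0 0;54 0 0 0 0;54 0 0 0 0"
  newtons: 20

```text
t: 4.68
ee_pos: [0.6082, -0.0875, 0.0867]
ee_rot: [0.0, 0.989, -0.145, 0.001]
ft_force: [-1.1, 0.5, 6.6]
finger_gap: 0.0578
```

```bash
python3 - <<'E'
from h import *
s,R=st()
# landing -80 along track
u=np.array([np.cos(np.radians(-16.3)),np.sin(np.radians(-16.3))]);
tc=np.array([545,-70.2]); print('trk x', (s['ee_pos'][:2]*1000-tc)@u); L=tc-80*u; print(L)
delta([L[0],L[1],s['ee_pos'][2]*1000],-16.3)
E
```

```text
t 4.6833 pos [608.2 -87.5  86.7] jawyaw -16.63 tilt [ 1.3e-03 -3.0e-04 -1.0e+00] F [-1.05  0.53  6.57] T [-0.102  0.075  0.03 ] gap 57.75 q [ 0.3   0.79 -0.33  1.73  0.38  0.68 -0.52]
trk x 65.47015883240094
[468.21557664 -47.74666329]
t 4.6833 pos [608.2 -87.5  86.7] jawyaw -16.63 tilt [ 1.3e-03 -3.0e-04 -1.0e+00] F [-1.05  0.53  6.57] T [-0.102  0.075  0.03 ] gap 57.75 q [ 0.3   0.79 -0.33  1.73  0.38  0.68 -0.52]
tool shift [-145.5    2.    -0.2] spin -0.006
```

servo_tool:
  steps: "54 -3 0 -1 0;54 -6 0.2 0 0;54 -8 0.2 0 0;54 -8 0.2 0 0;54 -8 0.2 0 0;54 -8 0.2 0 0;54 -8 0.2 0 0;54 0 0 0 0;54 0 0 0 0"

```text
t: 5.43
ee_pos: [0.5583, -0.0739, 0.0867]
ee_rot: [0.0, 0.99, -0.144, -0.002]
ft_force: [-5.7, 1.5, 8.2]
finger_gap: 0.0577
```

```bash
python3 - <<'E'
from h import *
delta([468.2,-47.7,86.7],-16.3)
E
```

```text
t 5.4333 pos [558.3 -73.9  86.7] jawyaw -16.59 tilt [-0.0041  0.     -1.    ] F [-5.69  1.51  8.21] T [0.267 1.223 0.029] gap 57.74 q [ 0.3   0.74 -0.33  1.87  0.39  0.61 -0.56]
tool shift [-93.8   0.6   0.4] spin -0.005
```

servo_tool:
  steps: "54 -6 0 -0.5 0;54 -9 0 -0.5 0;54 -9 0.1 0 0;54 -9 0.1 0 0;54 -9 0.1 0 0;54 -9 0.1 0 0;54 -9 0.1 0 0;54 -9 0.1 0 0;54 -9 0 0 0;54 -9 0 0 0;54 -5 0 0 0;54 0 0 0 0;54 0 0 0 0"

```text
t: 6.52
ee_pos: [0.472, -0.0487, 0.0878]
ee_rot: [0.0, 0.99, -0.144, 0.0]
ft_force: [0.2, 0.2, -4.5]
finger_gap: 0.0581
```

```bash
python3 - <<'E'
from h import *
delta([468.2,-47.7,86.7],-16.3)
c=snap('wrist','w4');snap('top','t4')
E
```

```text
t 6.5167 pos [472.  -48.7  87.8] jawyaw -16.6 tilt [ 4.e-04 -1.e-04 -1.e+00] F [ 0.22  0.23 -4.54] T [-0.064 -0.111 -0.025] gap 58.08 q [ 0.26  0.64 -0.31  2.09  0.41  0.47 -0.65]
tool shift [-4.   0.2  1.1] spin -0.005
```

View pics/w4.png

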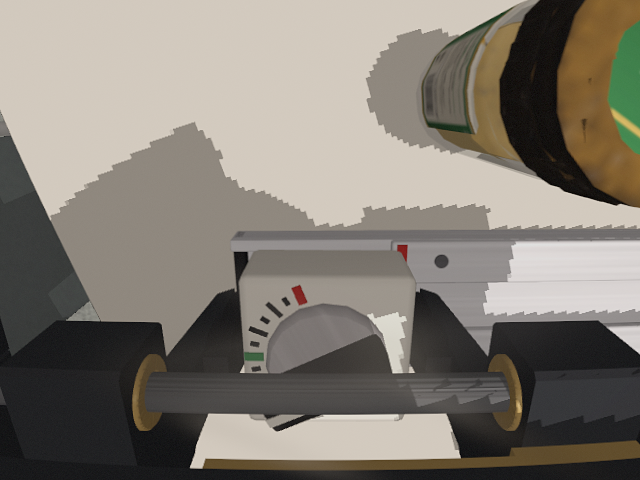

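servo_tool:
  steps: "54 -2 0 0.5 0;54 -2 0 0.5 0;54 0 0 0 0;54 0 0 0 0;54 0 0 0 0"

```text
t: 7.03
ee_pos: [0.4681, -0.0476, 0.0867]
ee_rot: [-0.0, 0.99, -0.144, -0.0]
ft_force: [0.3, -0.2, -3.9]
finger_gap: 0.0578
```

```bash
python3 - <<'E'
from h import *
delta([468.2,-47.7,86.7],-16.3)
c=snap('top','t5');f=c['frame']
cv2.imwrite('pics/t5c.png',cv2.resize(f[210:330,280:400],None,fx=5,fy=5,interpolation=cv2.INTER_CUBIC))
E
```

```text
t 7.0333 pos [468.1 -47.6  86.7] jawyaw -16.61 tilt [-1.e-04  0.e+00 -1.e+00] F [ 0.31 -0.22 -3.9 ] T [-0.044 -0.114  0.025] gap 57.83 q [ 0.25  0.64 -0.3   2.1   0.41  0.46 -0.66]
tool shift [ 0.1  0.1 -0. ] spin -0.005
```

View pics/t5c.png

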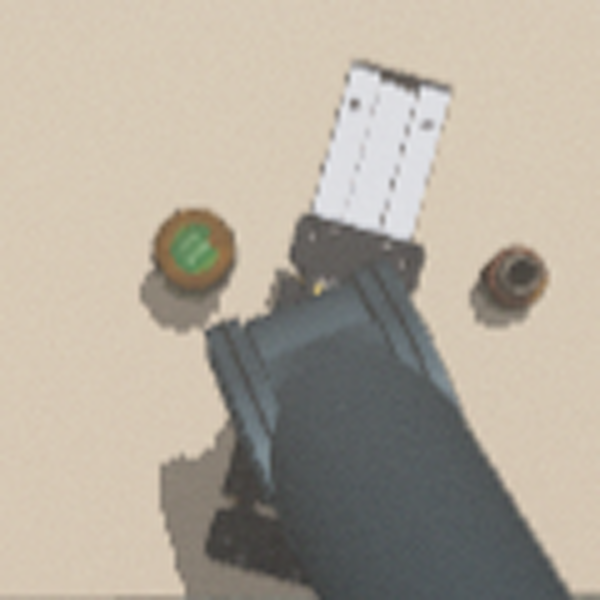

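The timer is at the landing (track x≈−80) with its weight on the gripper, and the jar and dropper haven't moved. I'll lift it straight up.

servo_tool:
  steps: "54 0 0 -4 0;54 0 0 -8 0;54 0 0 -12 0;54 0 0 -20 0;54 0 0 -25 0;54 0 0 -25 0;54 0 0 -25 0;54 0 0 -10 0;54 0 0 0 0.123;54 0 0 0 0.123;54 0 0 0 0.123;54 0 0 0 0.123;54 0 0 0 0.123;54 0 0 0 0.123;54 0 0 0 0.123;54 0 0 0 0.123;54 0 0 0 0;54 0 0 0 0"
  newtons: 25

```text
t: 8.58
ee_pos: [0.4677, -0.0474, 0.2155]
ee_rot: [0.0, 0.805, -0.593, -0.0]
ft_force: [0.0, -0.5, -5.2]
finger_gap: 0.0581
```

```bash
python3 - <<'E'
from h import *
delta([544.4,193.5,216],-73)
c=snap('wrist','w6')
E
```

```text
t 8.5833 pos [467.7 -47.4 215.5] jawyaw -72.76 tilt [-7.e-04 -2.e-04 -1.e+00] F [ 0.02 -0.49 -5.19] T [0.052 0.029 0.013] gap 58.14 q [ 0.19  0.37 -0.22  2.06  0.12  0.72 -1.38]
tool shift [-207.4 -144.6   -0.6] spin 0.004
```

View pics/w6.png

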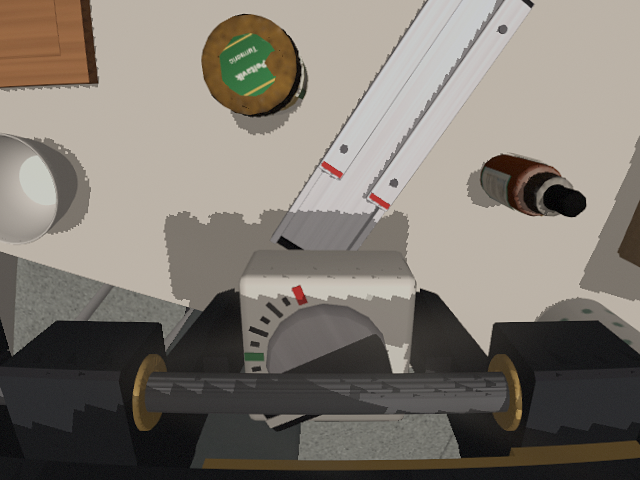

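The timer is lifted off cleanly. I'll swing toward the dock and stop short of it to measure with the wrist camera.

servo_tool:
  steps: "54 -10 -3 0 0;54 -20 -7 0 0;54 -25 -9 0 0;54 -25 -9 0 0;54 -25 -9 0 0;54 -25 -9 0 0;54 -25 -9 0 0;54 -25 -9 0 0;54 -20 -7 0 0;54 -7 -4 0 0;54 0 0 0 0;54 0 0 0 0;54 0 0 0 0"

```text
t: 9.72
ee_pos: [0.4792, 0.1706, 0.2154]
ee_rot: [0.001, 0.803, -0.595, 0.0]
ft_force: [-0.4, -0.4, -3.8]
finger_gap: 0.0579
```

```bash
python3 - <<'E'
from h import *
delta([544.4,193.5,216],-73)
c=snap('wrist','w7')
E
```

```text
t 9.7167 pos [479.2 170.6 215.4] jawyaw -73.07 tilt [-7.0e-04 -1.4e-03 -1.0e+00] F [-0.39 -0.36 -3.82] T [-0.077  0.013 -0.022] gap 57.91 q [-0.22  0.44 -0.27  1.97  0.16  0.76 -1.85]
tool shift [ -3.  -69.1  -0.6] spin -0.001
```

View pics/w7.png

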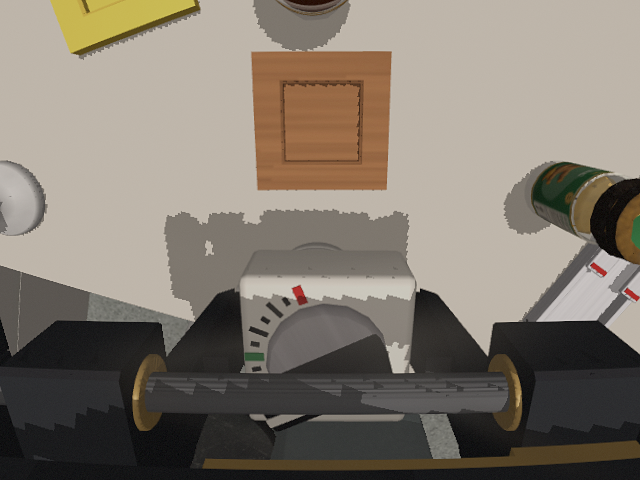

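The dock shows corners at (251,52), (391,51), (387,189) and (258,190), nearly parallel to the tool.

```bash
python3 - <<'E'
from h import *
c=load('w7')
for q in ([(251,52),(391,51),(387,189),(258,190)],[(281,80),(362,80),(361,163),(284,163)]):
    P=plane(c,q,.012)*1000
    print(P[:,:2].round(1),P.mean(0).round(1),[np.linalg.norm(P[i]-P[(i+1)%4]).round(1) for i in range(4)]);d=P[1]+P[2]-P[0]-P[3];print(np.degrees(np.arctan2(d[1],d[0])));d=P[0]+P[1]-P[2]-P[3];print(np.degrees(np.arctan2(d[1],d[0])))
# where is the timer in hand: case top corners in wrist pic, z = 46+~131
f=plane(c,[(240,278),(415,278)],.2155-.0867+.05)*1000;print('case far edge',f, f.mean(0))
E
```

```text
[[574.3 252.5]
 [601.5 165.2]
 [514.2 137.8]
 [486.9 225.2]] [544.2 195.2  12. ] [np.float64(91.4), np.float64(91.5), np.float64(91.6), np.float64(91.6)]
-72.67400847492172
17.403025168089286
[[563.  229. ]
 [578.6 177.7]
 [526.2 161.2]
 [510.6 212.5]] [544.6 195.1  12. ] [np.float64(53.6), np.float64(54.9), np.float64(53.6), np.float64(54.9)]
-73.08871591331592
17.481092807371695
case far edge [[496.42026754 205.79652952 178.8       ]
 [512.48283862 152.99045528 178.8       ]] [504.45155308 179.3934924  178.8       ]
```

```bash
python3 - <<'E'
from h import *
delta([544.8,194.9,90],-72.8)
E
```

```text
t 9.7667 pos [479.3 170.4 215.5] jawyaw -73.1 tilt [-6.0e-04 -1.3e-03 -1.0e+00] F [ 0.24 -0.66 -4.88] T [ 0.004 -0.005 -0.025] gap 57.75 q [-0.22  0.44 -0.27  1.97  0.16  0.76 -1.85]
tool shift [ -4.5 -69.9 125.4] spin -0.005
```

servo_tool:
  steps: "54 -1 -10 0 -0.005;54 -1.5 -20 0 0;54 -1 -20 0 0;54 -1 -15 0 0;54 0 -5 0 0;54 0 0 15 0;54 0 0 25 0;54 0 0 25 0;54 0 0 20 0;54 0 0 10 0;54 0 0 5 0;54 0 0 0 0;54 0 0 0 0;54 0 0 0 0"

```text
t: 10.93
ee_pos: [0.5457, 0.1976, 0.117]
ee_rot: [-0.001, 0.805, -0.593, 0.001]
ft_force: [0.4, -0.4, -4.1]
finger_gap: 0.0576
```

```bash
python3 - <<'E'
from h import *
delta([544.8,194.9,87],-72.8)
snap('wrist','w8');snap('scene','s8')
f=load('s8')['frame'];cv2.imwrite('pics/s8c.png',cv2.resize(f[160:300,200:360],None,fx=4,fy=4,interpolation=cv2.INTER_CUBIC))
E
```

```text
t 10.9333 pos [545.7 197.6 117. ] jawyaw -72.71 tilt [ 2.e-03  8.e-04 -1.e+00] F [ 0.35 -0.42 -4.14] T [ 0.079 -0.015 -0.071] gap 57.59 q [-0.26  0.69 -0.22  1.83  0.23  0.65 -1.88]
tool shift [ 2.4  1.7 30. ] spin 0.002
```

View pics/w8.png

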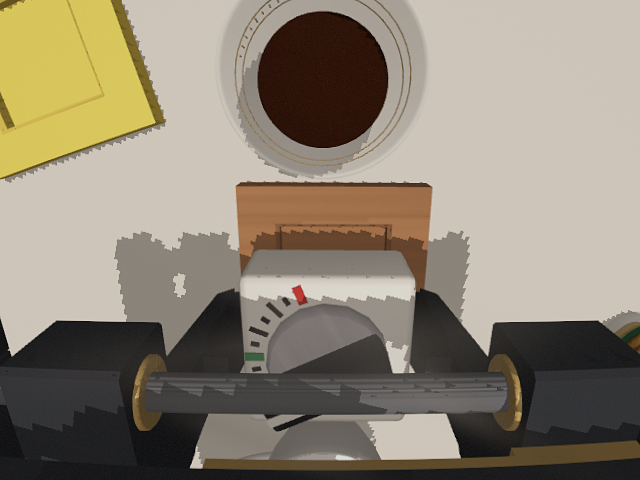

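View pics/s8c.png

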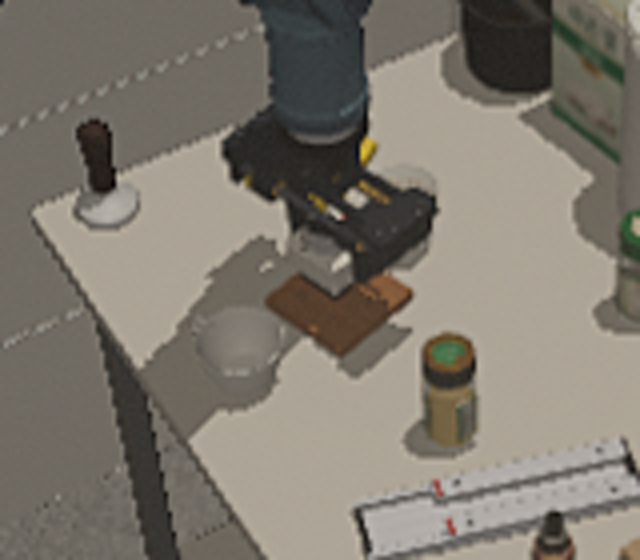

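```bash
python3 - <<'E'
from h import *
c=load('w8'); u=np.array([np.cos(np.radians(17.2)),np.sin(np.radians(17.2))])
P=plane(c,[(237,184),(432,184),(277,226),(391,226)],.012)*1000
print(P[:,:2].round(1), P[:2].mean(0)[:2]-46*u, P[2:].mean(0)[:2]-26*u)
delta([544.8,194.9,87],-72.8)
E
```

```text
[[575.9 252.2]
 [602.9 165.7]
 [561.9 229. ]
 [578.1 177.1]] [545.46950382 195.32406748] [545.18005564 195.36382592]
t 11.0333 pos [545.5 197.6 116.9] jawyaw -72.71 tilt [ 2.e-03  7.e-04 -1.e+00] F [ 0.7  -1.14 -4.93] T [-0.084 -0.057 -0.052] gap 57.79 q [-0.26  0.69 -0.22  1.83  0.23  0.65 -1.88]
tool shift [ 2.4  1.6 29.9] spin 0.002
```

servo_tool:
  steps: "54 2 1.2 0 0;54 0 0 6 0;54 0 0 8 0;54 0 0 6 0;54 0 0 4 0;54 0 0 2 0;54 0 0 0 0;54 0 0 0 0"

```text
t: 11.7
ee_pos: [0.5442, 0.1952, 0.0895]
ee_rot: [0.0, 0.805, -0.593, -0.0]
ft_force: [0.2, 0.4, -3.4]
finger_gap: 0.0576
```

```bash
python3 - <<'E'
from h import *
delta([545.2,195.2,86.7],-72.8)
E
```

```text
t 11.7 pos [544.2 195.2  89.5] jawyaw -72.7 tilt [-3.e-04 -1.e-04 -1.e+00] F [ 0.16  0.42 -3.43] T [ 0.005 -0.026  0.047] gap 57.6 q [-0.27  0.73 -0.2   1.83  0.24  0.6  -1.89]
tool shift [ 0.3 -1.   2.8] spin 0.002
```

The foot is inside the well with no contact force yet. I'll lower until it touches.

servo_tool:
  steps: "54 0 0 1.5 0;54 0 0 1 0;54 0 0 0 0;54 0 0 0 0"

```text
t: 12.03
ee_pos: [0.5443, 0.1951, 0.0873]
ee_rot: [-0.0, 0.805, -0.593, 0.0]
ft_force: [0.0, 0.2, -4.3]
finger_gap: 0.0579
```

```bash
python3 - <<'E'
from h import *
delta([545.2,195.2,86.7],-72.8)
E
```

```text
t 12.0333 pos [544.3 195.1  87.3] jawyaw -72.7 tilt [ 1.e-04  0.e+00 -1.e+00] F [ 0.    0.25 -4.3 ] T [-0.009  0.052  0.002] gap 57.91 q [-0.27  0.73 -0.2   1.83  0.24  0.6  -1.89]
tool shift [ 0.2 -0.9  0.6] spin 0.002
```

servo_tool:
  steps: "54 0 0 1 0;54 0 0 0 0;54 0 0 0.7 0;54 0 0 0 0;54 0 0 0 0"

```text
t: 12.45
ee_pos: [0.5444, 0.1952, 0.0866]
ee_rot: [-0.0, 0.805, -0.593, 0.0]
ft_force: [-4.9, -0.8, 9.4]
finger_gap: 0.058
```

```bash
python3 - <<'E'
from h import *
delta([545.2,195.2,86.7],-72.8)
E
```

```text
t 12.45 pos [544.4 195.2  86.6] jawyaw -72.71 tilt [ 4.e-04 -2.e-04 -1.e+00] F [-4.9  -0.76  9.35] T [-0.407  0.76  -0.075] gap 57.98 q [-0.27  0.74 -0.2   1.83  0.24  0.6  -1.89]
tool shift [ 0.2 -0.7 -0.1] spin 0.002
```

It made contact at z 86.6, which is the seated height. I'll release, lift, and back off to look.

servo_tool:
  steps: "60 0 0 0 0;70 0 0 0 0;80 0 0 0 0;88 0 0 0 0;88 0 0 0 0;88 0 0 -10 0;88 0 0 -20 0;88 0 0 -30 0;88 0 0 -30 0;88 0 10 -30 0;88 0 25 -20 0;88 0 25 0 0;88 0 10 0 0;88 0 0 0 0;88 0 0 0 0;88 0 0 0 0"

```text
t: 13.78
ee_pos: [0.4784, 0.1746, 0.2252]
ee_rot: [-0.0, 0.805, -0.593, -0.0]
ft_force: [-0.2, -0.8, 0.2]
finger_gap: 0.0881
```

```bash
python3 - <<'E'
from h import *
st()
c=snap('wrist','w9')
E
```

```text
t 13.7833 pos [478.4 174.6 225.2] jawyaw -72.71 tilt [ 2.e-04  3.e-04 -1.e+00] F [-0.19 -0.84  0.24] T [ 0.011 -0.02  -0.044] gap 88.08 q [-0.22  0.42 -0.28  1.96  0.16  0.78 -1.85]
```

View pics/w9.png

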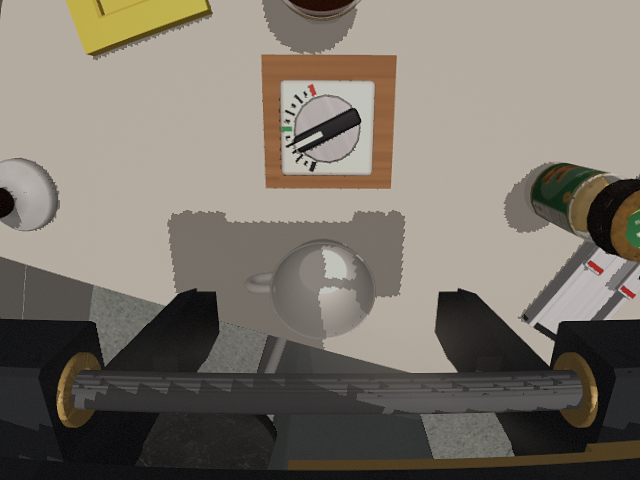

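```bash
python3 - <<'E'
from h import *
c=load('w9')
cv2.imwrite('pics/w9c.png',cv2.resize(c['frame'][60:190,260:400],None,fx=4.5,fy=4.5,interpolation=cv2.INTER_CUBIC))
E
```

```text
(no output)
```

View pics/w9c.png

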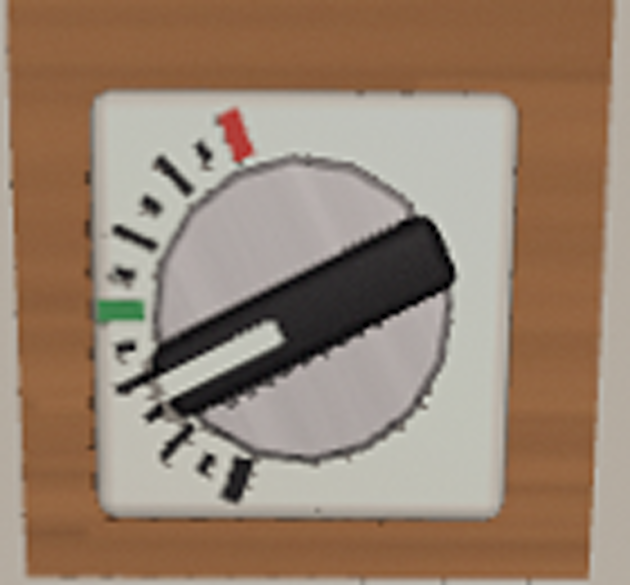

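```bash
python3 - <<'E'
from h import *
c=load('w9')
A=lambda p:(np.array(p)+.5)/4.5-.5+[260,60]
P=plane(c,A([(92,92),(517,94),(503,520),(98,518)]),.050)*1000
print('case',P[:,:2].round(1),P.mean(0).round(1));d=P[1]+P[2]-P[0]-P[3];y1=np.degrees(np.arctan2(d[1],d[0]));d=P[0]+P[1]-P[2]-P[3];y2=np.degrees(np.arctan2(d[1],d[0]))-90;print(y1,y2)
print('dial',plane(c,A([(303,309)]),.0555)*1000)
B=plane(c,A([(172,388),(438,250)]),.072)*1000;d=B[0]-B[1];b=np.degrees(np.arctan2(d[1],d[0]));print('bar',B.round(1),B.mean(0),np.linalg.norm(d),b)
D=plane(c,A([(10,0),(614,0),(590,577),(28,575)]),.012)*1000
t=(y1+y2)/2; print('timer yaw',t,'value',((t+180+68.75-b+180)%360-180)*np.pi/180)
S=plane(c,A([(172,390),(280,330)]),.072);d=S[0]-S[1];print('stripe',np.degrees(np.arctan2(d[1],d[0])))
f=c['frame'];hsv=cv2.cvtColor(f,cv2.COLOR_BGR2HSV)
m=cv2.inRange(hsv,(5,90,60),(18,255,220));m[:,400:]=0;m[:,:255]=0;m[192:]=0;m[:50]=0
cn=max(cv2.findContours(m,0,cv2.CHAIN_APPROX_NONE)[0],key=cv2.contourArea).reshape(-1,2)
print('dock',cv2.minAreaRect((plane(c,cn,.012)[:,:2]*1000).astype(np.float32)))
E
```

```text
case [[560.9 231. ]
 [577.4 177. ]
 [523.  160.4]
 [506.3 214.9]] [541.9 195.8  50. ]
-72.97161310554755 -73.25215543323154
dial [[542.38340851 195.88625697  55.5       ]]
bar [[528.8 209.   72. ]
 [554.8 182.3  72. ]] [541.79948393 195.60752494  72.        ] 37.26062083357384 134.2101227705962
timer yaw -73.11188426938955 value 0.7230548796452803
stripe 135.71846978543817
dock ((544.24609375, 195.54110717773438), (91.70895385742188, 91.64553833007812), 17.10331916809082)
```

The timer is seated: centre (542,196) against dock (544.4,195.5), yaw matched, dial about 0.73 rad. Next I turn the jaws across the bar (jaw yaw about +45°), narrow the opening, and go over the dial axis.

servo_tool:
  steps: "70 0 0 0 -0.12;50 0 0 0 -0.12;40 0 0 0 -0.12;30 0 0 0 -0.12;30 0 0 0 -0.12;30 0 0 0 -0.12;30 0 0 0 -0.12;30 0 0 0 -0.12;30 0 0 0 -0.12;30 0 0 0 -0.12;30 0 0 0 -0.12;30 0 0 0 -0.12;30 0 0 0 -0.12;30 0 0 0 -0.12;30 0 0 0 -0.12;30 0 0 0 -0.12;30 0 0 0 -0.12;30 0 0 0 0;30 0 0 0 0"

```text
t: 15.42
ee_pos: [0.478, 0.1744, 0.2251]
ee_rot: [-0.001, 0.927, 0.374, -0.0]
ft_force: [0.3, -0.5, 0.1]
finger_gap: 0.0299
```

```bash
python3 - <<'E'
from h import *
delta([542,195.8,160],44.8)
E
```

```text
t 15.4167 pos [478.  174.4 225.1] jawyaw 43.93 tilt [-9.e-04  1.e-03 -1.e+00] F [ 0.32 -0.52  0.08] T [-0.032 -0.129 -0.001] gap 29.92 q [ 0.15  0.52 -0.75  1.94  0.46  0.86 -0.07]
tool shift [61.  29.1 65. ] spin -0.015
```

servo_tool:
  steps: "30 12 6 0 -0.015;30 20 9 0 0;30 20 9 10 0;30 9 5 20 0;30 0 0 20 0;30 0 0 15 0;30 0 0 0 0;30 0 0 0 0;30 0 0 0 0"

```text
t: 16.17
ee_pos: [0.5413, 0.1971, 0.1613]
ee_rot: [-0.0, 0.924, 0.383, 0.0]
ft_force: [-0.1, -0.2, 0.0]
finger_gap: 0.0302
```

```bash
python3 - <<'E'
from h import *
delta([542,195.8,122.5],44.8)
snap('wrist','w10')
E
```

```text
t 16.1667 pos [541.3 197.1 161.3] jawyaw 45.0 tilt [ 7.e-04  3.e-04 -1.e+00] F [-0.13 -0.18  0.  ] T [-0.001 -0.131 -0.018] gap 30.18 q [ 0.05  0.7  -0.66  1.81  0.56  0.83 -0.1 ]
tool shift [-0.4  1.4 38.8] spin 0.003
```

View pics/w10.png

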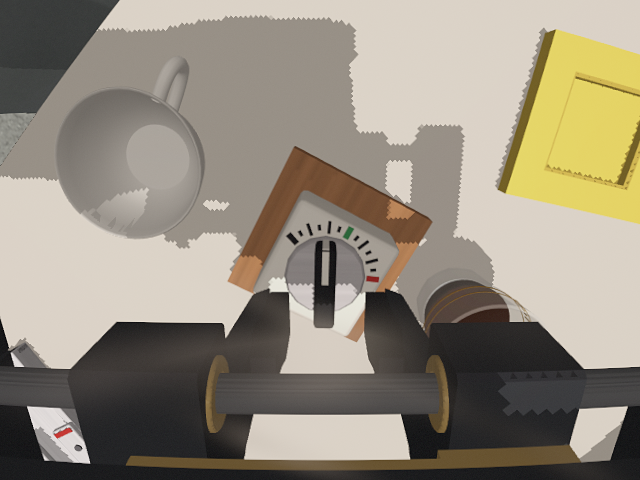

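The bar lines up with the jaws (bar at column 325, finger midpoint about 328). Down and close gently.

servo_tool:
  steps: "30 0 1 15 0;30 0 0 15 0;30 0 0 8 0;30 0 0 0 0;20 0 0 0 0;8 0 0 0 0;6 0 0 0 0;6 0 0 0 0;6 0 0 0 0;6 0 0 0 0"
  newtons: 12

```text
t: 17.05
ee_pos: [0.5416, 0.1958, 0.1224]
ee_rot: [0.0, 0.924, 0.383, -0.0]
ft_force: [-0.9, 0.6, -2.7]
finger_gap: 0.0099
```

```bash
python3 - <<'E'
from h import *
delta([542,195.8,122.5],44.8)
snap('wrist','w11')
E
```

```text
t 17.05 pos [541.6 195.8 122.4] jawyaw 45.03 tilt [-5.e-04 -3.e-04 -1.e+00] F [-0.94  0.62 -2.7 ] T [-0.047 -0.096 -0.013] gap 9.94 q [ 0.03  0.76 -0.62  1.82  0.61  0.77 -0.13]
tool shift [ 0.3  0.3 -0.1] spin 0.004
```

View pics/w11.png

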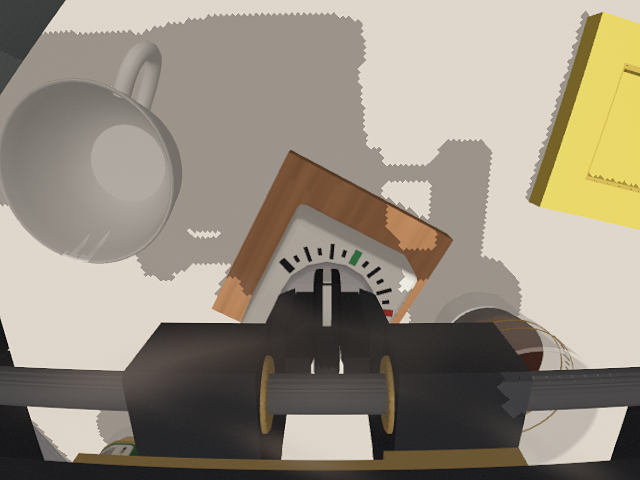

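servo_tool:
  steps: "6 0 0 0 0.06;6 0 0 0 0.12;6 0 0 0 0.12;6 0 0 0 0.12;6 0 0 0 0.12;6 0 0 0 0.12;6 0 0 0 0.12;6 0 0 0 0.12;6 0 0 0 0.12;6 0 0 0 0.12;6 0 0 0 0.12;6 0 0 0 0.12;6 0 0 0 0.12;6 0 0 0 0.12;6 0 0 0 0.12;6 0 0 0 0.12;6 0 0 0 0;6 0 0 0 0"

```text
t: 18.6
ee_pos: [0.5419, 0.1966, 0.1225]
ee_rot: [-0.0, 0.86, -0.51, 0.0]
ft_force: [1.1, 1.1, -2.8]
finger_gap: 0.0098
```

```bash
python3 - <<'E'
from h import *
st()
snap('wrist','w12')
E
```

```text
t 18.6 pos [541.9 196.6 122.5] jawyaw -61.3 tilt [ 6.e-04  4.e-04 -1.e+00] F [ 1.12  1.15 -2.78] T [ 0.156 -0.319 -0.015] gap 9.8 q [-0.3   0.67 -0.17  1.84  0.18  0.65 -1.64]
```

View pics/w12.png

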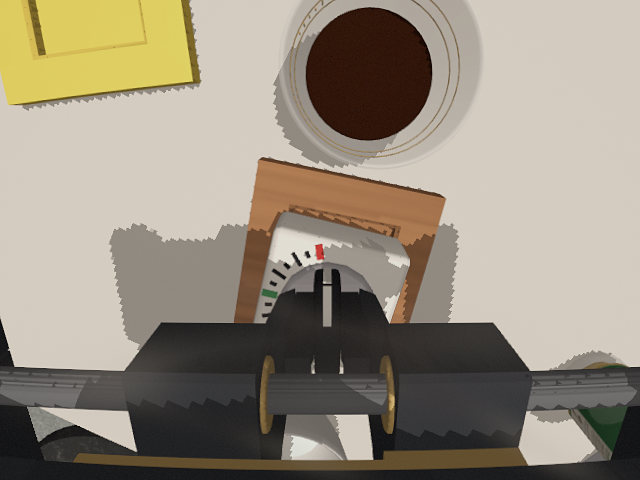

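The pointer (col 327) is just at or past red (320,251), and the case has yawed a few degrees in the well's play. I'll turn further for margin.

servo_tool:
  steps: "6 0 0 0 0.08;6 0 0 0 0.08;6 0 0 0 0.08;6 0 0 0 0;6 0 0 0 0"

```text
t: 19.07
ee_pos: [0.5418, 0.1964, 0.1225]
ee_rot: [-0.0, 0.793, -0.609, -0.0]
ft_force: [0.4, 0.9, -3.0]
finger_gap: 0.01
```

```bash
python3 - <<'E'
from h import *
st()
snap('wrist','w13')
E
```

```text
t 19.0667 pos [541.8 196.4 122.5] jawyaw -75.03 tilt [ 2.e-04  4.e-04 -1.e+00] F [ 0.39  0.93 -2.96] T [ 0.29  -0.283  0.049] gap 9.95 q [-0.34  0.67 -0.11  1.84  0.11  0.64 -1.83]
```

View pics/w13.png

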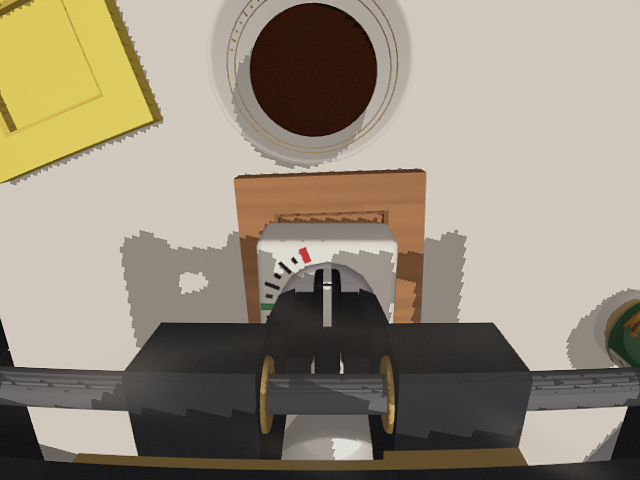

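The pointer is now clearly past red (about 2.7 rad). The −3 N wrist force suggests the grip is carrying some of the weight, so I'll lower 1 mm and check.

servo_tool:
  steps: "6 0 0 1 0;6 0 0 0 0;6 0 0 0 0"

```text
t: 19.37
ee_pos: [0.5421, 0.1964, 0.1223]
ee_rot: [-0.0, 0.792, -0.61, 0.0]
ft_force: [-1.4, 1.8, 5.3]
finger_gap: 0.01
```

```bash
python3 - <<'E'
from h import *
st()
E
```

```text
t 19.3667 pos [542.1 196.4 122.3] jawyaw -75.17 tilt [ 7.e-04  7.e-04 -1.e+00] F [-1.38  1.77  5.25] T [0.183 0.149 0.018] gap 9.96 q [-0.34  0.67 -0.11  1.84  0.11  0.64 -1.83]
```

The timer was seated: 0.2 mm of travel gave +5 N. Now I turn back by about 1.5 rad and then measure.

servo_tool:
  steps: "6 0 0 0 -0.06;6 0 0 0 -0.12;6 0 0 0 -0.12;6 0 0 0 -0.12;6 0 0 0 -0.12;6 0 0 0 -0.12;6 0 0 0 -0.12;6 0 0 0 -0.12;6 0 0 0 -0.12;6 0 0 0 -0.12;6 0 0 0 -0.12;6 0 0 0 -0.12;6 0 0 0 -0.12;6 0 0 0 0;6 0 0 0 0;6 0 0 0 0"

```text
t: 20.7
ee_pos: [0.5407, 0.1974, 0.1223]
ee_rot: [-0.001, 0.996, 0.094, -0.001]
ft_force: [-5.6, 2.4, 8.6]
finger_gap: 0.0102
```

```bash
python3 - <<'E'
from h import *
st()
snap('wrist','w14')
E
```

```text
t 20.7 pos [540.7 197.4 122.3] jawyaw 10.81 tilt [-0.0013  0.0014 -1.    ] F [-5.56  2.36  8.63] T [0.441 1.012 0.049] gap 10.16 q [-0.07  0.72 -0.49  1.82  0.48  0.72 -0.64]
```

View pics/w14.png

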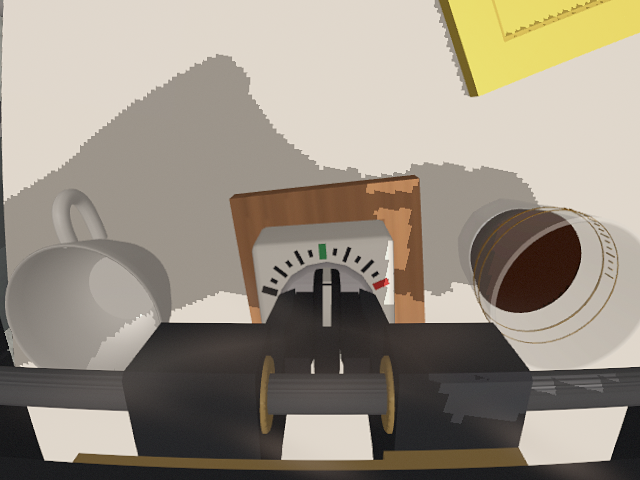

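The pointer is nearly on the green tick (322,251). I'll release, lift, and measure from above.

servo_tool:
  steps: "14 0 0 0 0;22 0 0 0 0;30 0 0 0 0;30 0 0 -10 0;30 0 0 -20 0;30 0 0 -30 0;30 0 20 -30 0;30 0 30 -10 0;30 0 20 0 0;30 0 0 0 0;30 0 0 0 0;30 0 0 0 0"

```text
t: 21.75
ee_pos: [0.5545, 0.1278, 0.2217]
ee_rot: [-0.0, 0.996, 0.093, -0.0]
ft_force: [0.5, 0.7, -0.1]
finger_gap: 0.03
```

```bash
python3 - <<'E'
from h import *
st()
c=snap('wrist','w15')
p=proj(c,[.542,.196,.05])[0];print(p);x,y=p.astype(int)
y0=max(0,y-65);x0=x-70;print(x0,y0)
cv2.imwrite('pics/w15c.png',cv2.resize(c['frame'][y0:y0+130,x0:x0+140],None,fx=4.5,fy=4.5,interpolation=cv2.INTER_CUBIC))
E
```

```text
t 21.75 pos [554.5 127.8 221.7] jawyaw 10.69 tilt [-2.e-04  6.e-04 -1.e+00] F [ 0.55  0.71 -0.11] T [-0.059 -0.052 -0.013] gap 30.02 q [ 0.11  0.57 -0.56  1.8   0.38  0.89 -0.43]
[327.45495423 127.22403515]
257 62
```

View pics/w15c.png

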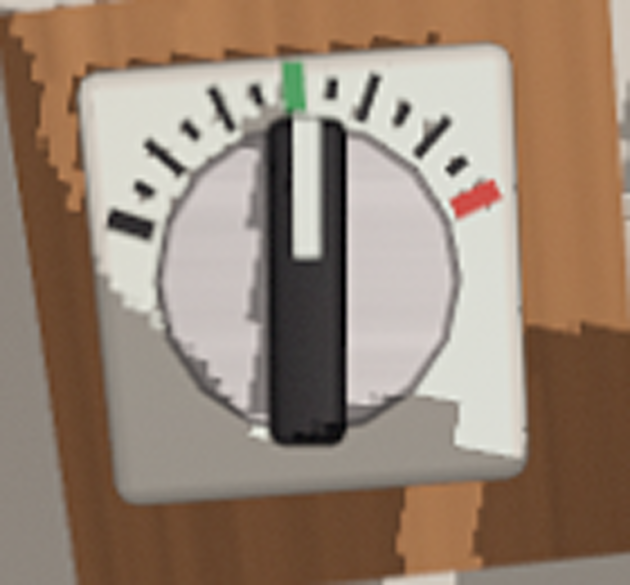

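```bash
python3 - <<'E'
from h import *
c=load('w15')
A=lambda p:(np.array(p)+.5)/4.5-.5+[257,62]
an=lambda d:np.degrees(np.arctan2(d[1],d[0]))
P=plane(c,A([(80,75),(508,45),(526,472),(120,502)]),.050)*1000
print(P.round(1),P.mean(0)); ds=[P[i]-P[(i+1)%4] for i in range(4)]
print([np.linalg.norm(d).round(1) for d in ds],[an(d).round(1) for d in ds])
B=plane(c,A([(307,118),(309,442)]),.072)*1000;b=an(B[0]-B[1]);print('ptr',b,B)
print('stripe',an(np.subtract(*plane(c,A([(307,122),(308,258)]),.072))))
ctr=plane(c,A([(309,279)]),.0555)*1000;print('dial',ctr)
for n,p in [('green',(293,87)),('red',(476,199)),('black',(132,224))]:
    T=plane(c,A([p]),.050)*1000; d=T[0]-P.mean(0); d2=T[0]-ctr[0]; print(n,an(d),an(d2))
f=c['frame'];hsv=cv2.cvtColor(f,cv2.COLOR_BGR2HSV)
E
```

```text
[[506.  218.   50. ]
 [560.3 232.   50. ]
 [574.5 178.   50. ]
 [520.1 163.5  50. ]] [540.23150912 197.88851722  50.        ]
[np.float64(56.0), np.float64(55.8), np.float64(56.3), np.float64(56.3)] [np.float64(-165.5), np.float64(104.8), np.float64(14.9), np.float64(-75.5)]
ptr 100.99912646691087 [[536.56387461 216.93350399  72.        ]
 [543.95356564 178.91374465  72.        ]]
stripe 101.07077219711734
dial [[540.30528241 197.99715358  55.5       ]]
green 105.36442116779762 105.5981943058628
red 35.63702485871946 35.53073202845048
black 173.7899755627281 174.05976181653307
```

The dial reads about 1.27 rad (pointer 101°, green tick 105.4°). That is inside tolerance but off-centre. The timer is seated, about 5 mm off centre in the well's play. There is plenty of time, so I'll regrip and take off about 0.07 rad, pressing lightly so the case holds.

```bash
python3 - <<'E'
from h import *
delta([540.3,197.9,122.5],11.0)
E
```

```text
t 21.8 pos [554.3 128.4 221.6] jawyaw 10.74 tilt [-4.e-04  8.e-04 -1.e+00] F [ 0.6  -0.3   0.32] T [ 0.007 -0.066 -0.059] gap 29.98 q [ 0.11  0.57 -0.56  1.8   0.38  0.89 -0.43]
tool shift [ -0.8 -70.8  99.1] spin -0.004
```

servo_tool:
  steps: "30 0 -15 0 -0.004;30 -1 -25 10 0;30 0 -20 20 0;30 0 -11 20 0;30 0 0 10 0;30 0 0 0 0;30 0 0 0 0;30 0 0 0 0"

```text
t: 22.47
ee_pos: [0.5412, 0.196, 0.1622]
ee_rot: [0.0, 0.996, 0.094, 0.0]
ft_force: [-0.1, -0.1, 1.1]
finger_gap: 0.0299
```

```bash
python3 - <<'E'
from h import *
delta([540.3,197.9,122.5],11.0)
E
```

```text
t 22.4667 pos [541.2 196.  162.2] jawyaw 10.82 tilt [ 1.e-03 -2.e-04 -1.e+00] F [-0.11 -0.06  1.07] T [-0.066 -0.112 -0.038] gap 29.86 q [-0.04  0.66 -0.52  1.81  0.45  0.79 -0.6 ]
tool shift [-0.6 -2.  39.7] spin -0.003
```

servo_tool:
  steps: "30 0 -1 15 0;30 0 -1 15 0;30 0 0 9.5 0;30 0 0 0 0;20 0 0 0 0;12 0 0 0 0;6 0 0 0 0;6 0 0 0 0;6 0 0 0 0;6 0 0 1 0;6 0 0 0 -0.04;6 0 0 0 -0.04;6 0 0 0 0;6 0 0 0 0;6 0 0 0 0"

```text
t: 23.72
ee_pos: [0.54, 0.1988, 0.1224]
ee_rot: [0.0, 0.991, 0.135, 0.0]
ft_force: [-4.6, -2.5, 13.3]
finger_gap: 0.0098
```

```bash
python3 - <<'E'
from h import *
st()
E
```

```text
t 23.7167 pos [540.  198.8 122.4] jawyaw 15.48 tilt [ 4.e-04 -7.e-04 -1.e+00] F [-4.63 -2.53 13.34] T [-0.48   0.939  0.019] gap 9.76 q [-0.06  0.72 -0.51  1.82  0.51  0.73 -0.58]
```

servo_tool:
  steps: "6 0 0 -1 0;14 0 0 0 0;22 0 0 0 0;30 0 0 0 0;30 0 0 -10 0;30 0 0 -20 0;30 0 0 -30 0;30 0 20 -30 0;30 0 30 -10 0;30 0 20 0 0;30 0 0 0 0;30 0 0 0 0;30 0 0 0 0"

```text
t: 24.8
ee_pos: [0.5584, 0.1321, 0.2223]
ee_rot: [-0.0, 0.991, 0.135, -0.0]
ft_force: [0.4, 0.6, 0.6]
finger_gap: 0.0299
```

```bash
python3 - <<'E'
from h import *
st()
c=snap('wrist','w16')
p=proj(c,[.542,.196,.05])[0];x,y=p.astype(int)
y0=max(0,y-65);x0=x-70;print(x0,y0)
cv2.imwrite('pics/w16c.png',cv2.resize(c['frame'][y0:y0+130,x0:x0+140],None,fx=4.5,fy=4.5,interpolation=cv2.INTER_CUBIC))
E
```

```text
t 24.8 pos [558.4 132.1 222.3] jawyaw 15.51 tilt [-1.e-04  8.e-04 -1.e+00] F [0.37 0.59 0.62] T [-0.02  -0.104  0.053] gap 29.9 q [ 0.12  0.58 -0.59  1.78  0.4   0.9  -0.37]
258 67
```

View pics/w16c.png

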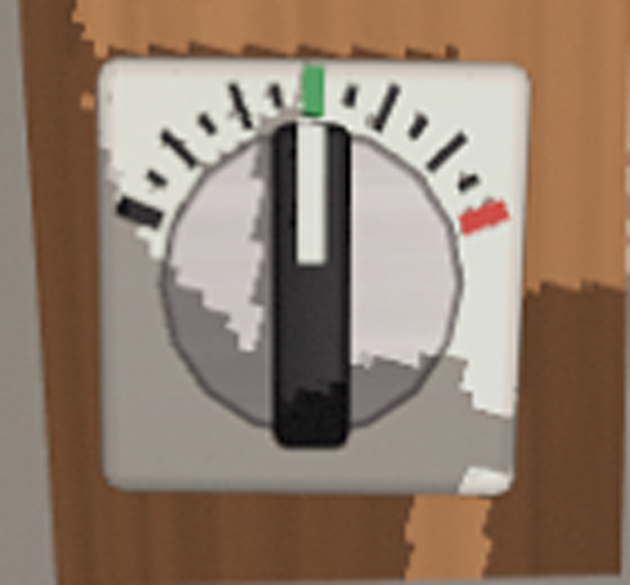

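View pics/w16.png

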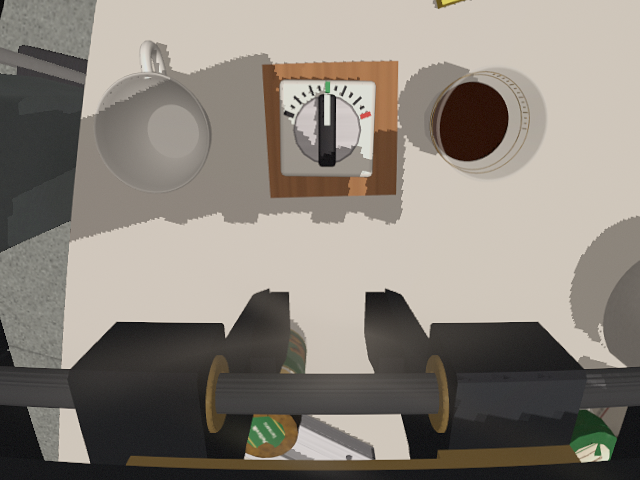

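The pointer is now right on the green tick and the case is square in the dock. One last numeric check, including the bystanders.

```bash
python3 - <<'E'
from h import *
c=load('w16')
A=lambda p:(np.array(p)+.5)/4.5-.5+[258,67]
an=lambda d:np.degrees(np.arctan2(d[1],d[0]))
P=plane(c,A([(98,60),(530,64),(514,494),(104,488)]),.050)*1000
ds=[P[i]-P[(i+1)%4] for i in range(4)]
print('case',P.mean(0).round(1),[np.linalg.norm(d).round(1) for d in ds],[an(d).round(1) for d in ds])
y=np.mean([an(-ds[0])-90, an(ds[1])-180]);b=an(np.subtract(*plane(c,A([(312,124),(311,445)]),.072)));print(y,b,'value',np.radians((y+248.75-b+180)%360-180))
T=plane(c,A([(314,92)]),.05)*1000;print('green',an(T[0]-P.mean(0)))
D=plane(c,[(263,65),(398,61),(397,194),(272,198)],.012)*1000;print('dock',D.mean(0))
t=snap('top','tend');cv2.imwrite('pics/tendc.png',cv2.resize(t['frame'][150:335,160:460],None,fx=2.6,fy=2.6))
E
```

```text
case [540.3 197.8  50. ] [np.float64(56.7), np.float64(56.8), np.float64(57.0), np.float64(56.5)] [np.float64(-165.0), np.float64(105.0), np.float64(14.7), np.float64(-75.3)]
-74.9818729424106 105.33852275762912 value 1.194321900871176
green 104.75047194545688
dock [544.99455766 195.72145266  12.        ]
```

View pics/tendc.png

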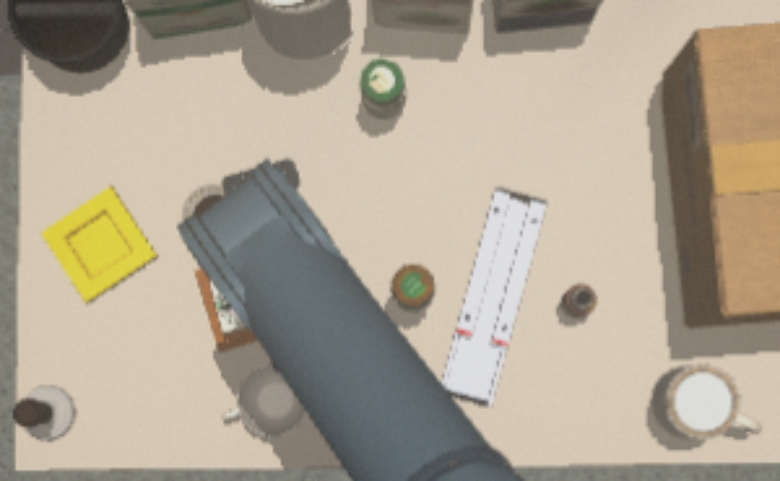

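```bash
python3 -c "
from h import *
st(); print(bot.job_done())"
```

```text
t 24.9 pos [558.1 132.8 222. ] jawyaw 15.59 tilt [-5.e-04  8.e-04 -1.e+00] F [-0.34  0.71 -1.05] T [-0.056 -0.094 -0.009] gap 29.69 q [ 0.12  0.58 -0.59  1.78  0.4   0.9  -0.37]
the job is handed in; nothing more can be done
None
```

I handed the job in at 24.9 s, with the timer seated in the wooden dock and its dial at the green three-minute mark. No verdict is reported, so these are my own measurements:

- **Track and dock:** I slid the timer to track x of about −80 mm, lifted it off and set it in the dock. It met the floor at the expected seated height, and then I let go.
- **Dial:** I turned it clockwise to about 2.7 rad, clearly past red. It first came back to 1.27 rad, inside tolerance but off-centre, so I regripped it and took off a little more. The last wrist picture reads 1.19 rad, with the pointer on the green tick to within about 1°.
- **Seating:** The timer stands about 5 mm off the well's centre against the 7 mm limit. The well leaves roughly 4 mm of play per side, and turning the dial moved the timer within it. I did not re-centre it.
- **Height while turning:** The wrist force read about −3 N while I held the bar, which could have meant the timer was lifting. Lowering 0.2 mm gave +5 N, so I took it as still seated.
- **Surroundings:** In the last top view, the jars, dropper, mug and tamper look unmoved and upright. The arm partly covers the cup and glass there, but the last wrist picture shows both standing beside the dock. I judged them all by eye and did not re-measure them. The gripper was clear of everything at hand-in.

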